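Make room for the tall tin in the middle of the tray

TASK

Nudge the short tins in the narrow tray apart to open a gap in the middle of the row, then set the tall tin down in that gap, so that it stands fully on the tray floor with two short tins on either side. Slide the short tins along the tray rather than lifting them out, keep every tin upright, do not drop the tall tin, and leave the other things on the table where they are.

Things in the scene. Friction and masses are not known exactly. Their poses are not given: they have to be found in the camera images.
- tray: narrow plywood tray fixed to the table; origin on the table under its centre, z up, y along its length and the row, x across. Inside 340 mm (y) x 72 mm (x): 20 mm longer than five tins; floor 6 mm thick, walls 8 mm thick, their top 36 mm above the table. The four short tins start in it 1 to 3 mm apart, anywhere along it. A 30 mm high card stack is fixed to the table well beyond it.
- tin_a_mid (a point): centre (on its axis, half-way up the can body, 47.5 mm above its underside) of the first of the four short tins in the tray, counted from the tray's -y end. Ribbed bare-metal food tin, 64 mm diameter, 95 mm tall, packed with cardboard so nothing goes inside; a cardboard cross stands 8 mm above the rim. Loose, about 0.18 kg. Own z up. It can be pinched across the row (along tray x) above the walls and slid; held loosely or high up it tips instead.
- tin_b_mid (a point): centre (on its axis, half-way up the can body, 47.5 mm above its underside) of the second of the four short tins in the tray, counted from the tray's -y end. Ribbed bare-metal food tin, 64 mm diameter, 95 mm tall, packed with cardboard so nothing goes inside; a cardboard cross stands 8 mm above the rim. Loose, about 0.18 kg. Own z up. It can be pinched across the row (along tray x) above the walls and slid; held loosely or high up it tips instead.
- tin_c_mid (a point): centre (on its axis, half-way up the can body, 47.5 mm above its underside) of the third of the four short tins in the tray, counted from the tray's -y end. Ribbed bare-metal food tin, 64 mm diameter, 95 mm tall, packed with cardboard so nothing goes inside; a cardboard cross stands 8 mm above the rim. Loose, about 0.18 kg. Own z up. It can be pinched across the row (along tray x) above the walls and slid; held loosely or high up it tips instead.
- tin_d_mid (a point): centre (on its axis, half-way up the can body, 47.5 mm above its underside) of the fourth of the four short tins in the tray, counted from the tray's -y end. Ribbed bare-metal food tin, 64 mm diameter, 95 mm tall, packed with cardboard so nothing goes inside; a cardboard cross stands 8 mm above the rim. Loose, about 0.18 kg. Own z up. It can be pinched across the row (along tray x) above the walls and slid; held loosely or high up it tips instead.
- tall_tin_mid (a point): centre (on its axis, half-way up the can body, 62.5 mm above its underside) of the tall tin, which stands alone on the table between the robot and the tray, to the left or the right. Ribbed bare-metal food tin like the short ones, 64 mm diameter but 125 mm tall, packed with cardboard, a cardboard cross standing 8 mm above the rim. Loose, about 0.18 kg. Its own z points up.
- glue: bystander: white glue bottle, 52 mm diameter, 140 mm tall, on the table on the other side from the tall tin, loose; origin under its centre
- empty_tin: bystander: wide brass-coloured tin with a dark top and no cardboard, 98 mm diameter, 118 mm tall, far to the right, loose; origin under its centre
- scissors: bystander: pair of scissors with black handles, 175 mm long, 10 mm high, lying flat far to the left, loose; origin near the pivot
Things that resemble listed ones, but are neither listed nor needed, are in the scene too. What is shaped like the part that bears tin_a_mid but red is not meant. Leave any turquoise look-alike of the part that bears tin_b_mid alone.

How it is judged:
On the way:
1. the second and third short tins are apart by at least a tin's width (centres over 128 mm apart) while the tall tin is still outside the row (horizontal distance between tin_b_mid and tin_c_mid above 0.128 m and (height (world z) of tall_tin_mid above 0.12 m or x of tall_tin_mid in the frame of tray below -0.06 m)), for 0.2 s.
At the end, for the whole second after the job is handed in: all five tins stand upright (within 0.1 rad), at rest, on the tray floor: the tall tin within 18 mm of the tray's middle, two short tins on each side in their first order, centres within 18 mm of 64 and 128 mm from the middle, all within 15 mm of its centre line (y of tin_a_mid in the frame of tray between -0.146 and -0.11 m and x of tin_a_mid in the frame of tray between -0.015 and 0.015 m and z of tin_a_mid in the frame of tray between 0.0475 and 0.0595 m and angle between each of tin_a_mid, tin_b_mid, tin_c_mid, tin_d_mid, tall_tin_mid's own z axis and vertical below 0.1 rad and linear speed of each of tin_a, tin_b, tin_c, tin_d, tall_tin below 0.02 m/s and y of tin_b_mid in the frame of tray between -0.082 and -0.046 m and x of tin_b_mid in the frame of tray between -0.015 and 0.015 m and z of tin_b_mid in the frame of tray between 0.0475 and 0.0595 m and y of tin_c_mid in the frame of tray between 0.046 and 0.082 m and x of tin_c_mid in the frame of tray between -0.015 and 0.015 m and z of tin_c_mid in the frame of tray between 0.0475 and 0.0595 m and y of tin_d_mid in the frame of tray between 0.11 and 0.146 m and x of tin_d_mid in the frame of tray between -0.015 and 0.015 m and z of tin_d_mid in the frame of tray between 0.0475 and 0.0595 m and y of tall_tin_mid in the frame of tray between -0.018 and 0.018 m and x of tall_tin_mid in the frame of tray between -0.015 and 0.015 m and z of tall_tin_mid in the frame of tray between 0.0625 and 0.0745 m); the robot touches nothing.
It fails at once if a short tin is lifted more than 30 mm (height (world z) of any of tin_a_mid, tin_b_mid, tin_c_mid, tin_d_mid above 0.0835 m).
It fails at once if a tin is tipped by more than 0.5 rad (angle between any of tin_a_mid, tin_b_mid, tin_c_mid, tin_d_mid, tall_tin_mid's own z axis and vertical above 0.5 rad).
It fails at once if the tall tin is dropped (falls free of the fingers at over 0.6 m/s) (linear speed of tall_tin above 0.6 m/s and contact force between the fingers and tall_tin below 0.2 N).
It fails at once if the glue bottle, the wide tin or the scissors are moved by more than 30 mm (distance of any of glue, empty_tin, scissors from where it was at the start of the episode above 0.03 m).
It also fails if it takes over 67 s, if anything falls off the work surface, if the arm or the gripper's body presses on something with over 40 N, if the wrist force passes 120 N, or if a joint passes its speed limit or range.

ROBOT

A 7-joint arm with a two-finger parallel gripper is mounted at the origin on the work surface. World frame = base frame: x ahead of the robot, y to its left, z up, the work surface at z = 0. Lengths are in m, angles in rad, forces in N, time in s.
With the tool pointing down it reaches from about 0.4 to 0.875 m from the base axis. Payload 19.3 kg.
Tool frame: the origin (TCP) lies where the fingers leave the gripper's body, on its centre line; the fingertips stand bot.tip_reach ahead of it and the grasp point (between the pads) lies 54 mm ahead of it (bot.tip_reach is the distance from the TCP to the fingertips, in m); z points along the fingers, y is the line along which they close (so a half turn about z gives the same grasp; the last joint's range is limited). The gripper opens to 85 mm and grips with 20 to 120 N. Pads are 22 mm wide; open, the fingers measure 114 mm over their backs; the gripper's body (76 mm by 85 mm) begins 54 mm behind the grasp point. The pads swing forward as they close: fully open they stand 13 mm farther back than shut.
Start: joints at [1.122, 0.521, -0.036, 1.599, 0.021, 1.021, -0.113], TCP at [0.231, -0.581, 0.304] pointing down, gripper open.
Joint ranges: [-2.91, 2.91], [-0.3, 2.13], [-1.5, 1.42], [0.17, 2.43], [-1.26, 4.41], [0.16, 1.93], [-2.52, 2.52]. Speed limits (rad/s): [1.89, 1.89, 2.39, 2.39, 3.01, 3.01, 3.01].

INTERFACE

Orientations are given as [roll, pitch, yaw] about the fixed x, y, z axes, in that order (R = Rz(yaw) Ry(pitch) Rx(roll)).
In Python, from workcell import bot gives the robot as it stands. The module is installed in compiled form; this text tells all that it offers.
- The arm moves only by the shell command python3 -m jog 'ROWS' [FORCE]. ROWS is JSON, a list that holds one entry, the list of rows, each a list of 7 numbers: the shift along the tool's x, y, z in mm, then the turn, a rotation vector about the tool's x, y, z in rad, then the opening, from 0 (shut) to 1 (fully open). In form: [[[tx, ty, tz, wx, wy, wz, fingers], ...]]. A call has 1 to 5 rows; each row shifts and turns the commanded pose from where the row before left it, along the tool's axes as they then stand; what a row does not reach is not made up. A row lasts 1/10 s, in which the tool goes at most 50 mm and 8.59 degrees, less where a joint would pass 70% of its speed; a pose out of reach is approached as far as the arm can. A call is refused whole if a number of a shift passes 50 or a number of a turn 0.15, either way. A call with a gripper value outside its range is refused whole. The fingers move at their own pace and stop on an object; FORCE is the grip in N (left out, the last holds). Time passes only in rows, so rows that do not move let the fingers close. It gives the time, the measured TCP pose, the force, the opening and the grip force at its end, in the units of the state.
- bot.observe(): the state, without advancing time (a new reading comes with each control period).
- bot.grab_frame(name): name is "scene" or "side" or "wrist"; returns a dict with "img" (384x512x3 uint8, red, green, blue), "intrinsics" (3x3 intrinsics, pixels), "k1" (the pictures are not rectified: a ray, as slopes to the right and down, at radius r is drawn at 1 + k1 r^2 times it, then the intrinsics apply), "R" (3x3) and "t" (3): a world point X has camera coordinates R X + t; the wrist camera has in their place "tool_from_camera" (4x4, takes a point from camera to tool coordinates, whose origin is the TCP and whose axes are the flange's). Camera axes: x right, y down, z forward; pixel columns grow to the right and rows downward; lengths in m; the calibration is good to about 2 mm. A picture is of the moment at which its call begins: read the wrist's pose just before it. There is no depth.
- bot.job_done(): hands the job in; it is judged then, once.
Trained networks look in a picture, given as the dict that the camera call returned (one of the last four; its "shot" number tells which), for a name from the list of things; names that differ only in an ending like _2 or _b are one class to them, and where a whole thing is asked for, a point or a joint stands for the part that bears it (a point fixed in the world has none). Each returns a list of dicts, best first, with "conf" (0 to 1); they miss things now and then, are a little off and sometimes report something else, mostly with a low value. They report only what shows in the picture. A call takes as long as a camera call. They do not tell look-alikes from the thing itself.
- bot.trace(query, picture): "region" (384x512 bool, what is visible of it).
- bot.spot_point(query, picture): "xyz" ([x, y, z] in m, in world coordinates, good to about 4 mm: a listed point, or the origin of a listed thing).
The state is a dict: "clock": time; "qpos": joint angles; "qd": joint speeds; "joint_efforts": joint torques, N m; "position": TCP position; "tool_rot": TCP orientation; "force": force on the tool from outside, world axes, zero at the start; "moment": the same for the moment, N m; "grip_width": finger opening in m; "finger_force": force on a finger pad.
Only numpy, scipy, OpenCV 4.12 (cv2) and the standard library are available. Lean on these libraries where they do the work, as an engineer would, in place of code of your own. Each camera call takes 0.05 s, during which the arm holds its last target. There are 200 camera calls.

## Working session

There is one attempt and no reset: what is moved stays moved. The work goes in short steps, Python scripts to look and compute and a shell command to move; the robot and the scene stay as the last step left them, time stands still between calls to the robot, and variables do not carry over. Pictures are saved under pics/ and viewed, at most 10 in all, crops included, and the job is handed in when it is done.

```bash
mkdir -p pics; cat > h.py <<'E'
import numpy as np, cv2
from workcell import bot
def save(f,name): cv2.imwrite('pics/'+name+'.png',cv2.cvtColor(f['img'],cv2.COLOR_RGB2BGR))
def proj(f,X):
    c=f['R']@np.array(X)+f['t']; s=c[:2]/c[2]; s=s*(1+f['k1']*(s@s)); K=np.array(f['intrinsics'])
    return K[:2,:2]@s+K[:2,2]
E
python3 - <<'E'
from h import *
s=bot.observe(); print({k:np.round(v,3).tolist() for k,v in s.items()}, bot.tip_reach)
im=[]
for n in('scene','side'):
    f=bot.grab_frame(n); save(f,n); im.append(f['img'])
    for q in('tray','tin_a_mid','tall_tin_mid','glue','empty_tin','scissors'):
        print(n,q,[(np.round(d['xyz'],3).tolist(),round(d['conf'],2),proj(f,d['xyz']).round().tolist()) for d in bot.spot_point(q,f)[:8]])
E
```

```text
{'clock': 0.0, 'qpos': [1.122, 0.522, -0.036, 1.6, 0.021, 1.021, -0.113], 'qd': [-0.001, -0.001, 0.001, -0.0, 0.001, -0.001, 0.001], 'joint_efforts': [0.0, -92.711, 1.98, -36.993, 0.018, 0.008, -0.0], 'position': [0.231, -0.58, 0.303], 'tool_rot': [-3.141, 0.0, 0.379], 'force': [0.287, 0.198, 0.781], 'moment': [-0.021, -0.017, 0.014], 'finger_force': 0.0, 'grip_width': 0.085} 0.0726
scene tray [([0.646, -0.045, -0.003], 0.97, [237.0, 208.0])]
scene tin_a_mid [([0.644, -0.146, 0.054], 0.86, [204.0, 203.0]), ([0.52, -0.202, 0.047], 0.78, [183.0, 175.0])]
scene tall_tin_mid [([0.647, -0.145, 0.056], 0.63, [205.0, 204.0]), ([0.437, 0.212, 0.065], 0.55, [300.0, 136.0])]
scene glue []
scene empty_tin [([0.51, -0.397, -0.002], 0.6, [127.0, 190.0])]
scene scissors [([0.527, 0.388, -0.0], 0.73, [354.0, 160.0])]
side tray []
side tin_a_mid [([0.642, -0.146, 0.052], 0.74, [285.0, 244.0]), ([0.522, -0.204, 0.049], 0.62, [244.0, 269.0])]
side tall_tin_mid [([0.437, 0.212, 0.062], 0.9, [198.0, 166.0])]
side glue [([0.455, -0.116, 0.001], 0.63, [216.0, 257.0])]
side empty_tin [([0.508, -0.391, 0.004], 0.85, [252.0, 347.0])]
side scissors [([0.524, 0.389, -0.004], 0.74, [220.0, 146.0])]
```

View pics/scene.png

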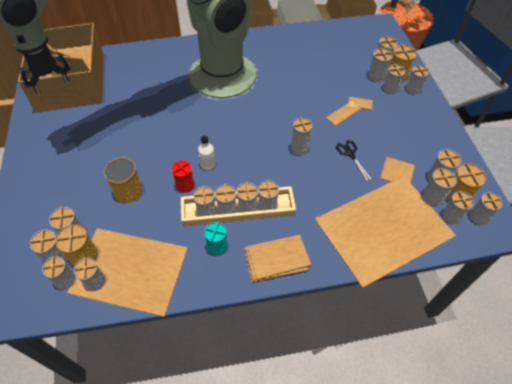

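View pics/side.png

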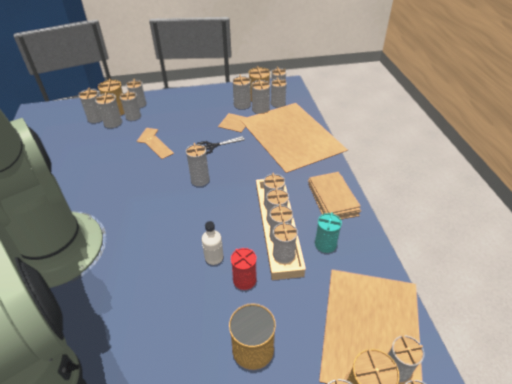

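Scene: the row of four bare-metal short tins in the tray is at scene px (204,200), (225,197), (246,195) and (268,192). The tall bare tin is at (302,136). Possible mix-ups are the red tin (183,176), the turquoise tin (215,238), the brass tin (124,180) and the pantry groups at the table corners, all off the tray. I'll get all four tin positions and check the choice in one crop.

```bash
python3 - <<'E'
from h import *
for n in('scene','side'):
    f=bot.grab_frame(n)
    for q in('tray','tin_b_mid','tin_c_mid','tin_d_mid','glue'):
        print(n,q,[(np.round(d['xyz'],3).tolist(),round(d['conf'],2)) for d in bot.spot_point(q,f)[:8]])
    if n=='scene':
        c=f['img'][110:260,160:330]; cv2.imwrite('pics/crop.png',cv2.resize(c[:,:,::-1],None,fx=4,fy=4,interpolation=cv2.INTER_CUBIC))
        r=bot.trace('tray',f)[0]['region'].astype(np.uint8); print(cv2.minAreaRect(cv2.findNonZero(r)))
f=bot.grab_frame('wrist');print(np.round(f['tool_from_camera'],3).tolist(),np.round(f['intrinsics'],1).tolist())
E
```

```text
scene tray [([0.648, -0.045, -0.003], 0.88)]
scene tin_b_mid [([0.649, -0.08, 0.054], 0.83), ([0.769, -0.135, 0.05], 0.59)]
scene tin_c_mid [([0.65, -0.013, 0.054], 0.85)]
scene tin_d_mid [([0.655, 0.056, 0.053], 0.88)]
scene glue [([0.448, -0.117, -0.002], 0.68)]
((237.7719268798828, 206.14634704589844), (30.19887351989746, 114.1251449584961), 84.34557342529297)
side tray [([0.645, -0.043, -0.006], 0.56)]
side tin_b_mid [([0.768, -0.129, 0.048], 0.9), ([0.647, -0.08, 0.055], 0.71)]
side tin_c_mid [([0.65, -0.018, 0.054], 0.74)]
side tin_d_mid [([0.656, 0.05, 0.052], 0.7)]
side glue [([0.449, -0.117, -0.002], 0.75)]
[[-0.001, -0.965, -0.261, 0.066], [1.0, -0.001, -0.0, -0.0], [0.0, -0.261, 0.965, -0.069], [0.0, 0.0, 0.0, 1.0]] [[286.8, 0.0, 251.1], [0.0, 286.8, 194.8], [0.0, 0.0, 1.0]]
```

View pics/crop.png

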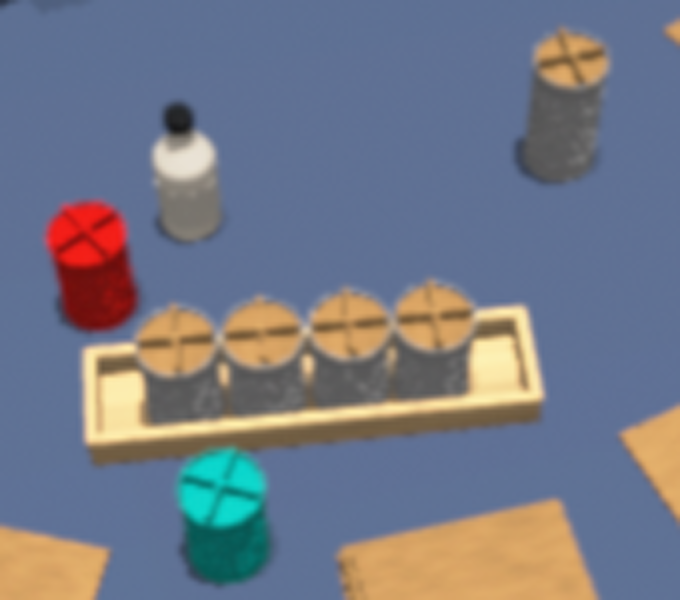

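Crop confirms the choice: four bare tins in the tray, with the tall bare tin at upper right. Red (crop 90,260) and turquoise (220,510) stand outside it. Moving above tin b.

```bash

python3 -m jog '[[[41,-22,0,0,0,0,1],[41,-22,0,0,0,0,1],[41,-22,0,0,0,0,1],[41,-22,0,0,0,0,1],[41,-22,0,0,0,0,1]]]' 40
python3 -m jog '[[[41,-22,0,0,0,0,1],[41,-22,0,0,0,0,1],[41,-22,0,0,0,0,1],[41,-22,0,0,0,0,1],[41,-22,0,0,0,0,1]]]'
python3 -m jog '[[[41,-22,0,0,0,0,1],[41,-22,0,0,0,0,1],[41,-22,0,0,0,0,1],[41,-22,0,0,0,0,1],[0,0,0,0,0,0,1]]]'
python3 -m jog '[[[0,0,0,0,0,-0.14,1],[0,0,0,0,0,-0.14,1],[0,0,0,0,0,-0.14,1],[0,0,0,0,0,-0.14,1]]]'
python3 -m jog '[[[0,0,0,0,0,-0.14,1],[0,0,0,0,0,-0.14,1],[0,0,0,0,0,-0.14,1],[0,0,0,0,0,-0.14,1],[0,0,0,0,0,0,1]]]'
cat >> h.py <<'E'
from scipy.spatial.transform import Rotation as Ro
def wrist():
    s=bot.observe(); f=bot.grab_frame('wrist'); T=np.eye(4)
    T[:3,:3]=Ro.from_euler('xyz',s['tool_rot']).as_matrix(); T[:3,3]=s['position']
    C=np.linalg.inv(T@np.array(f['tool_from_camera'])); g={**f,'R':C[:3,:3],'t':C[:3,3]}
    return s,f,g
def ray(g,uv,z):
    K=np.array(g['intrinsics']); p=cv2.undistortPoints(np.array([[uv]],float),K,np.array([g['k1'],0,0,0,0]))[0,0]
    d=g['R'].T@np.array([*p,1]); o=-g['R'].T@g['t']; return (o+d*(z-o[2])/d[2])[:2]
E
python3 - <<'E'
from h import *
s,f,g=wrist(); save(f,'w1'); print(s['position'],s['tool_rot'],s['qpos'])
for q in('tray','tin_a_mid','tin_b_mid','tin_c_mid','tin_d_mid'):
    print(q,[(np.round(d['xyz'],3).tolist(),round(d['conf'],2),proj(g,d['xyz']).round().tolist()) for d in bot.spot_point(q,f)[:8]])
E
```

```text
clock: 1.9
position: [0.3818, -0.4012, 0.3041]
tool_rot: [3.141, -0.0, 0.379]
force: [2.1, -0.5, -0.3]
grip_width: 0.0856
finger_force: 0.0
clock: 2.4
position: [0.5317, -0.2231, 0.3041]
tool_rot: [3.141, -0.0, 0.379]
force: [0.3, -0.8, 0.5]
grip_width: 0.0853
finger_force: 0.0
clock: 2.9
position: [0.6532, -0.0756, 0.3033]
tool_rot: [-3.139, -0.002, 0.386]
force: [-1.2, -0.2, -1.1]
grip_width: 0.0854
finger_force: 0.0
clock: 3.3
position: [0.6505, -0.0823, 0.3039]
tool_rot: [-3.142, 0.0, 0.945]
force: [-0.1, 0.2, -0.5]
grip_width: 0.0852
finger_force: 0.0
clock: 3.8
position: [0.6504, -0.0826, 0.3037]
tool_rot: [-3.141, -0.0, 1.501]
force: [0.7, 0.8, -0.7]
grip_width: 0.0854
finger_force: 0.0
[ 0.65043524 -0.08258494  0.30374645] [-3.14133605e+00 -2.93295710e-04  1.50106921e+00] [ 0.30835947  0.60029644 -0.42865219  1.49595735  0.26575566  1.10348702
 -0.24403636]
tray []
tin_a_mid [([0.524, -0.2, 0.048], 0.97, [159.0, 274.0])]
tin_b_mid [([0.771, -0.127, 0.049], 0.84, [355.0, 206.0])]
tin_c_mid []
tin_d_mid []
```

View pics/w1.png

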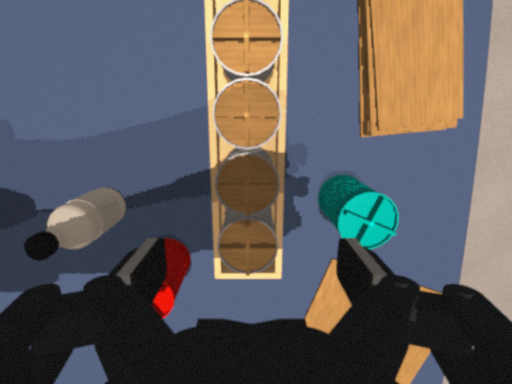

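The wrist view shows, from bottom to top, rims a (249,246), b (248,184), c (247,114) and d (247,37). The tray's -y end wall corners are at (214,278) and (281,278), and its side walls run up to (205,0) and (289,0).

```bash
python3 - <<'E'
from h import *
s,f,g=wrist()
for n,uv in dict(a=(249,246),b=(248,184),c=(247,114),d=(247,37)).items(): print(n,ray(g,uv,.101).round(4))
for uv in((214,278),(281,278),(205,2),(289,2),(247.5,278)): print(uv,ray(g,uv,.036).round(4))
P=lambda x,y:proj(g,[x,y,.036])
# Hough-ish: pose of tray from far x/y with fixed yaw
E
```

```text
a [ 0.6438 -0.1441]
b [ 0.6479 -0.0785]
c [ 0.6521 -0.0128]
d [0.6572 0.0517]
(214, 278) [ 0.5911 -0.2174]
(281, 278) [ 0.6798 -0.2241]
(205, 2) [0.6163 0.1055]
(289, 2) [0.7042 0.0988]
(247.5, 278) [ 0.6354 -0.2207]
```

Tray pose from this view: centre (0.649,-0.043), yaw -0.076, and the width reads 88 mm as it should. Tray-y values are a -101, b -35, c +30, d +95 mm. Next I descend on b (TCP z ≈ 0.117), grip it and slide it about 35 mm toward -y.

```bash

python3 -m jog '[[[4,-3,40,0,0,0,1],[0,0,40,0,0,0,1],[0,0,40,0,0,0,1],[0,0,35,0,0,0,1],[0,0,20,0,0,0,1]]]' 40
python3 -m jog '[[[0,0,11,0,0,0,1],[0,0,0,0,0,0,1],[0,0,0,0,0,0,0.6],[0,0,0,0,0,0,0.4],[0,0,0,0,0,0,0.4]]]'
python3 -m jog '[[[0,0,0,0,0,0,0.4],[0,0,0,0,0,0,0.4],[0,0,0,0,0,0,0.4]]]'
```

```text
clock: 4.65
position: [0.6468, -0.0779, 0.126]
tool_rot: [-3.139, 0.0, 1.498]
force: [0.8, -0.0, 0.9]
grip_width: 0.0854
finger_force: 0.0
clock: 5.15
position: [0.6484, -0.0781, 0.1196]
tool_rot: [3.14, 0.0, 1.498]
force: [-3.0, -0.1, 7.9]
grip_width: 0.0635
finger_force: 43.2
clock: 5.45
position: [0.6484, -0.0781, 0.1196]
tool_rot: [3.14, 0.0, 1.498]
force: [-2.7, 0.1, 7.1]
grip_width: 0.0631
finger_force: 43.2
```

```bash

python3 -m jog '[[[-4,0,-2,0,0,0,0.4],[-7,0,0,0,0,0,0.4],[-7,0,0,0,0,0,0.4],[-7,0,0,0,0,0,0.4],[0,0,0,0,0,0,0.4]]]'
python3 -m jog '[[[-5,0,0,0,0,0,0.4],[-5,0,0,0,0,0,0.4],[0,0,0,0,0,0,0.4]]]'
```

```text
clock: 5.95
position: [0.6458, -0.1048, 0.1198]
tool_rot: [-3.141, 0.001, 1.497]
force: [1.0, -0.4, -1.7]
grip_width: 0.0633
finger_force: 43.3
clock: 6.25
position: [0.6451, -0.1141, 0.1197]
tool_rot: [-3.141, 0.001, 1.498]
force: [0.5, -0.1, -1.7]
grip_width: 0.0632
finger_force: 43.4
```

```bash

python3 -m jog '[[[0,0,0,0,0,0,1],[0,0,0,0,0,0,1],[0,0,0,0,0,0,1],[0,0,-20,0,0,0,1],[0,0,-35,0,0,0,1]]]'
python3 -m jog '[[[0,0,-35,0,0,0,1],[30,0,0,0,0,0,1],[41,0,0,0,0,0,1],[30,0,0,0,0,0,1],[0,0,0,0,0,0,1]]]'
python3 - <<'E'
from h import *
s,f,g=wrist(); save(f,'w2'); print(s['position'],s['tool_rot'])
E
```

```text
clock: 6.75
position: [0.6443, -0.1127, 0.1735]
tool_rot: [-3.138, -0.0, 1.499]
force: [0.0, 0.7, -0.4]
grip_width: 0.0853
finger_force: 0.0
clock: 7.25
position: [0.6526, -0.0066, 0.2103]
tool_rot: [3.141, -0.003, 1.505]
force: [-0.7, 0.1, 0.4]
grip_width: 0.0856
finger_force: 0.0
[ 0.65261898 -0.00664107  0.21026835] [ 3.14124615e+00 -2.60752083e-03  1.50477566e+00]
```

View pics/w2.png

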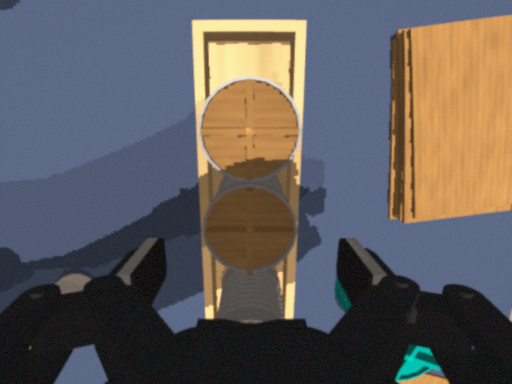

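The view shows rims c (249,230) and d (250,129), and the tray's +y end edge at row 21. b's ribbed flank shows at (250,295), so a gap has opened.

```bash
python3 - <<'E'
from h import *
s,f,g=wrist(); print(s['position'])
C=np.array([.649,-.0432]); ex=np.array([.9971,-.076]); ey=np.array([.076,.9971])
for n,uv,z in (('d',(250,129),.101),('c',(249,230),.101),('l',(192,22),.036),('r',(307,21),.036)):
    p=ray(g,uv,z); print(n,p.round(4),((p-C)@ex).round(4),((p-C)@ey).round(4))
a=s['tool_rot'][2]; d=ray(g,(249,230),.101)-s['position'][:2]; print('tool d',d@[np.cos(a),np.sin(a)],d@[np.sin(a),-np.cos(a)])
E
```

```text
[ 0.65261104 -0.00964705  0.21008672]
d [0.6562 0.0497] 0.0002 0.0932
c [ 0.651  -0.0157] -0.0001 0.0275
l [0.6171 0.1311] -0.045 0.1714
r [0.7052 0.1257] 0.0432 0.1727
tool d -0.006192787622406008 -0.001239775436904595
```

```bash

python3 -m jog '[[[0,-1,20,0,0,0,1],[0,0,40,0,0,0,1],[0,0,20,0,0,0,1],[0,0,9,0,0,0,1],[0,0,0,0,0,0,1]]]'
python3 -m jog '[[[0,0,0,0,0,0,0.6],[0,0,0,0,0,0,0.4],[0,0,0,0,0,0,0.4],[0,0,0,0,0,0,0.4]]]'
```

```text
clock: 7.85
position: [0.6513, -0.0131, 0.1201]
tool_rot: [-3.14, 0.0, 1.498]
force: [0.1, -0.9, 0.8]
grip_width: 0.0855
finger_force: 0.0
clock: 8.25
position: [0.6521, -0.0124, 0.1225]
tool_rot: [3.14, 0.0, 1.498]
force: [-1.4, -1.8, 8.2]
grip_width: 0.0631
finger_force: 43.8
```

```bash

python3 -m jog '[[[4,0,-2,0,0,0,0.4],[7,0,0,0,0,0,0.4],[7,0,0,0,0,0,0.4],[7,0,0,0,0,0,0.4],[7,0,0,0,0,0,0.4]]]'
python3 -m jog '[[[7,0,0,0,0,0,0.4],[0,0,0,0,0,0,0.4],[0,0,0,0,0,0,0.4]]]'
```

```text
clock: 8.75
position: [0.6539, 0.0205, 0.1229]
tool_rot: [3.142, 0.0, 1.499]
force: [-0.3, -2.4, 0.4]
grip_width: 0.0634
finger_force: 44.2
clock: 9.05
position: [0.6543, 0.0273, 0.1227]
tool_rot: [-3.141, -0.0, 1.499]
force: [1.0, -0.3, -3.2]
grip_width: 0.0632
finger_force: 44.3
```

```bash

python3 -m jog '[[[0,0,0,0,0,0,1],[0,0,0,0,0,0,1],[0,0,0,0,0,0,1],[0,0,-20,0,0,0,1],[0,0,-40,0,0,0,1]]]'
python3 -m jog '[[[0,0,-45,0,0,0,1],[0,0,-45,0,0,0,1],[0,0,-30,0,0,0,1],[28,-38,0,0,0,0,1],[28,-38,0,0,0,0,1]]]'
python3 -m jog '[[[28,-38,0,0,0,0,1],[28,-38,0,0,0,0,1],[28,-38,0,0,0,0,1],[28,-38,0,0,0,0,1]]]'
python3 -m jog '[[[0,0,0,0,0,0,1],[0,0,0,0,0,0,1],[0,0,0,0,0,0,1]]]'
python3 - <<'E'
from h import *
s,f,g=wrist(); save(f,'w3'); print(s['position'],s['tool_rot'])
print([(np.round(d['xyz'],3).tolist(),round(d['conf'],2)) for d in bot.spot_point('tall_tin_mid',f)])
E
```

```text
clock: 9.55
position: [0.6531, 0.0265, 0.1811]
tool_rot: [-3.137, 0.001, 1.499]
force: [0.7, 0.0, -0.6]
grip_width: 0.0858
finger_force: 0.0
clock: 10.05
position: [0.582, 0.0881, 0.3036]
tool_rot: [3.14, -0.001, 1.497]
force: [0.6, 0.5, -0.2]
grip_width: 0.0853
finger_force: 0.0
clock: 10.45
position: [0.4375, 0.2115, 0.3031]
tool_rot: [3.141, -0.0, 1.498]
force: [1.6, 1.3, -0.3]
grip_width: 0.0856
finger_force: 0.0
clock: 10.75
position: [0.4398, 0.2101, 0.303]
tool_rot: [3.141, 0.0, 1.498]
force: [0.6, -0.0, -0.1]
grip_width: 0.0855
finger_force: 0.0
[0.43976342 0.21005643 0.30295945] [3.14119169e+00 1.05806547e-04 1.49760527e+00]
[]
```

View pics/w3.png

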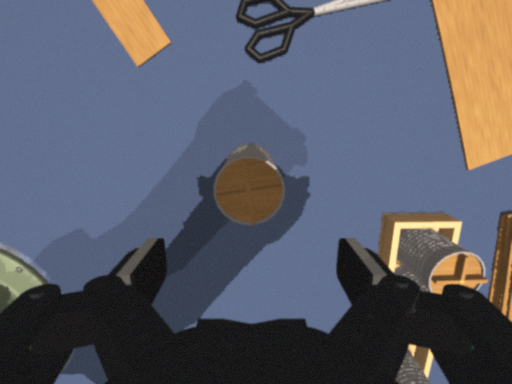

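The tall tin's rim is centred at (249,189), about 70 px wide.

```bash
python3 - <<'E'
from h import *
s,f,g=wrist(); p=ray(g,(249,189),.125); a=s['tool_rot'][2]; d=p-s['position'][:2]
print(p,np.linalg.norm(ray(g,(214,189),.125)-ray(g,(284,189),.125)),'tool d',d@[np.cos(a),np.sin(a)],d@[np.sin(a),-np.cos(a)])
E
```

```text
[0.43843514 0.21479928] 0.06212455049294031 tool d 0.0047751564016182925 -0.0017311615054190633
```

```bash

python3 -m jog '[[[5,-2,40,0,0,0,1],[0,0,40,0,0,0,1],[0,0,40,0,0,0,1],[0,0,25,0,0,0,1],[0,0,12,0,0,0,1]]]' 50
python3 -m jog '[[[0,0,0,0,0,0,1],[0,0,0,0,0,0,0.6],[0,0,0,0,0,0,0.4],[0,0,0,0,0,0,0.4],[0,0,0,0,0,0,0.4]]]'
python3 -m jog '[[[0,0,0,0,0,0,0.4],[0,0,-5,0,0,0,0.4],[0,0,-15,0,0,0,0.4],[0,0,-30,0,0,0,0.4],[0,0,-30,0,0,0,0.4]]]'
python3 -m jog '[[[0,0,-40,0,0,0,0.4],[0,0,-40,0,0,0,0.4],[0,0,-20,0,0,0,0.4],[0,0,0,0,0,0,0.4]]]'
```

```text
clock: 11.4
position: [0.4371, 0.2151, 0.1437]
tool_rot: [-3.139, 0.001, 1.498]
force: [0.1, -0.3, -0.4]
grip_width: 0.0855
finger_force: 0.0
clock: 11.9
position: [0.4381, 0.216, 0.1474]
tool_rot: [3.14, -0.001, 1.498]
force: [-0.8, -0.9, 6.2]
grip_width: 0.0631
finger_force: 53.4
clock: 12.4
position: [0.4373, 0.2158, 0.2277]
tool_rot: [-3.142, -0.0, 1.499]
force: [0.3, 0.0, -2.4]
grip_width: 0.0631
finger_force: 55.8
clock: 12.8
position: [0.4381, 0.2162, 0.3294]
tool_rot: [3.137, -0.002, 1.498]
force: [-0.2, 0.2, -3.3]
grip_width: 0.0635
finger_force: 55.8
```

```bash

python3 -m jog '[[[-20,19,0,0,0,0,0.4],[-30,28,0,0,0,0,0.4],[-30,28,0,0,0,0,0.4],[-30,29,0,0,0,0,0.4],[-30,29,0,0,0,0,0.4]]]'
python3 -m jog '[[[-30,28,0,0,0,0,0.4],[-30,29,0,0,0,0,0.4],[-25,23,0,0,0,0,0.4],[-18,17,0,0,0,0,0.4],[0,0,0,0,0,0,0.4]]]'
python3 -m jog '[[[0,0,0,0,0,0,0.4],[0,0,0,0,0,0,0.4]]]'
python3 - <<'E'
from h import *
print(np.round(bot.observe()['position'],4))
for n in('scene','side'):
    f=bot.grab_frame(n); save(f,n+'2')
    for q in('tin_b_mid','tin_c_mid','tin_a_mid','tin_d_mid','tall_tin_mid'):
        print(n,q,[(np.round(d['xyz'],3).tolist(),round(d['conf'],2)) for d in bot.spot_point(q,f)[:4]])
c=f['img'][60:300,140:400]; cv2.imwrite('pics/c2.png',cv2.resize(c[:,:,::-1],None,fx=2.4,fy=2.4))
E
```

```text
clock: 13.3
position: [0.5605, 0.065, 0.3254]
tool_rot: [-3.141, 0.0, 1.499]
force: [1.5, 1.7, -2.2]
grip_width: 0.063
finger_force: 55.9
clock: 13.8
position: [0.6502, -0.0466, 0.3244]
tool_rot: [-3.14, 0.001, 1.495]
force: [-0.9, -0.3, -3.3]
grip_width: 0.063
finger_force: 56.1
clock: 14.0
position: [0.6488, -0.0422, 0.3256]
tool_rot: [-3.141, -0.0, 1.5]
force: [0.4, 0.4, -2.8]
grip_width: 0.0631
finger_force: 56.1
[ 0.6488 -0.0422  0.3256]
scene tin_b_mid [([0.647, -0.112, 0.051], 0.95), ([0.768, -0.129, 0.047], 0.61), ([0.645, -0.045, -0.002], 0.54)]
scene tin_c_mid [([0.652, 0.028, 0.054], 0.68)]
scene tin_a_mid [([0.638, -0.181, 0.055], 0.76), ([0.519, -0.203, 0.046], 0.66)]
scene tin_d_mid [([0.658, 0.094, 0.055], 0.61), ([0.655, 0.023, 0.054], 0.41), ([0.528, 0.391, -0.003], 0.3)]
scene tall_tin_mid [([0.646, -0.047, 0.241], 0.56)]
side tin_b_mid [([0.767, -0.129, 0.049], 0.93), ([0.644, -0.117, 0.055], 0.64)]
side tin_c_mid [([0.652, 0.025, 0.053], 0.78)]
side tin_a_mid [([0.64, -0.183, 0.054], 0.75), ([0.522, -0.208, 0.049], 0.6)]
side tin_d_mid [([0.659, 0.092, 0.05], 0.47)]
side tall_tin_mid [([0.652, -0.045, 0.24], 0.67)]
```

View pics/c2.png

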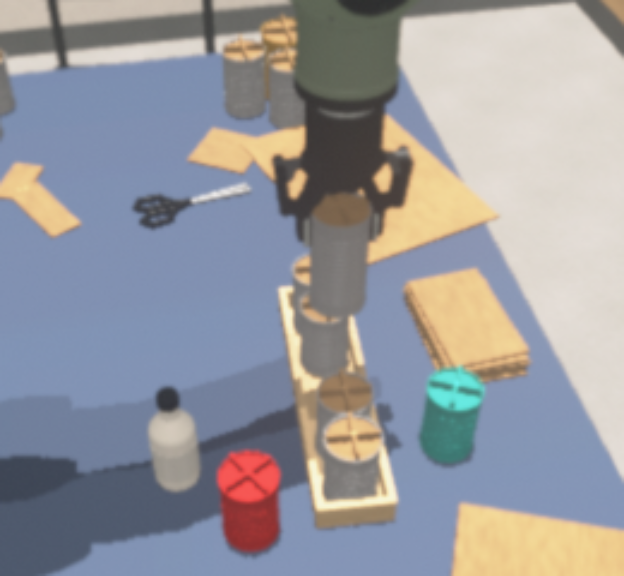

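The gap is open, with b at y ≈ -0.114 and c at ≈ +0.027. The tall tin hangs upright over the middle, so I lower it.

```bash

python3 -m jog '[[[-1,0,25,0,0,0,0.4],[0,0,30,0,0,0,0.4],[0,0,20,0,0,0,0.4],[0,0,0,0,0,0,0.4]]]'
python3 -m jog '[[[0,0,20,0,0,0,0.4],[0,0,20,0,0,0,0.4],[0,0,20,0,0,0,0.4],[0,0,15,0,0,0,0.4],[0,0,10,0,0,0,0.4]]]'
python3 -m jog '[[[0,0,3,0,0,0,0.4],[0,0,3,0,0,0,0.4],[0,0,0,0,0,0,0.4],[0,0,0,0,0,0,0.4]]]'
```

```text
clock: 15.0
position: [0.6482, -0.0442, 0.2483]
tool_rot: [-3.137, 0.0, 1.499]
force: [0.6, 0.9, -2.9]
grip_width: 0.0629
finger_force: 56.0
clock: 15.5
position: [0.6495, -0.0441, 0.1656]
tool_rot: [3.141, -0.0, 1.499]
force: [-1.0, 0.4, -2.9]
grip_width: 0.0629
finger_force: 56.0
clock: 15.9
position: [0.6495, -0.0441, 0.1605]
tool_rot: [3.141, -0.0, 1.499]
force: [-0.5, 0.5, -3.5]
grip_width: 0.0633
finger_force: 56.0
```

```bash

python3 -m jog '[[[0,0,2,0,0,0,0.4],[0,0,2,0,0,0,0.4],[0,0,1.5,0,0,0,0.4],[0,0,0,0,0,0,0.4]]]'
python3 -m jog '[[[0,0,1.5,0,0,0,0.4],[0,0,0,0,0,0,0.4]]]'
```

```text
clock: 16.3
position: [0.6492, -0.0441, 0.1541]
tool_rot: [-3.141, -0.0, 1.499]
force: [-0.4, -0.3, -2.8]
grip_width: 0.0629
finger_force: 56.0
clock: 16.5
position: [0.6494, -0.0441, 0.1535]
tool_rot: [3.141, 0.0, 1.499]
force: [-4.4, 0.1, 8.2]
grip_width: 0.0635
finger_force: 56.7
```

Contact with the floor comes at z 0.1535, against 0.1534 expected. Releasing and rising clear.

```bash

python3 -m jog '[[[0,0,0,0,0,0,0.7],[0,0,0,0,0,0,1],[0,0,0,0,0,0,1],[0,0,0,0,0,0,1],[0,0,-10,0,0,0,1]]]'
python3 -m jog '[[[0,0,-25,0,0,0,1],[0,0,-40,0,0,0,1],[0,0,-40,0,0,0,1],[0,0,-30,0,0,0,1],[0,0,0,0,0,0,1]]]'
python3 - <<'E'
from h import *
C=np.array([.649,-.0432]); ex=np.array([.9971,-.076]); ey=np.array([.076,.9971])
s,f,g=wrist();print(s['position'],s['clock'])
sc=bot.grab_frame('scene');sd=bot.grab_frame('side')
for f in(sc,sd):
    for q in('tin_a_mid','tin_b_mid','tin_c_mid','tin_d_mid','tall_tin_mid'):
        print(q,[(((np.array(d['xyz'][:2])-C)@ex).round(3),((np.array(d['xyz'][:2])-C)@ey).round(3),round(d['xyz'][2],3)) for d in bot.spot_point(q,f)[:2]])
c=sd['img'][120:300,180:380]; cv2.imwrite('pics/c3.png',cv2.resize(c[:,:,::-1],None,fx=3,fy=3))
E
```

```text
clock: 17.0
position: [0.6487, -0.0441, 0.1621]
tool_rot: [-3.14, 0.0, 1.499]
force: [-0.1, -0.5, -0.4]
grip_width: 0.0851
finger_force: 0.0
clock: 17.5
position: [0.6506, -0.0439, 0.3032]
tool_rot: [3.135, -0.0, 1.499]
force: [-0.2, 0.2, 0.1]
grip_width: 0.0855
finger_force: 0.0
[ 0.6505631  -0.04390848  0.30316304] 17.5
tin_a_mid [(np.float64(-0.115), np.float64(-0.166), 0.049), (np.float64(0.001), np.float64(-0.138), 0.052)]
tin_b_mid [(np.float64(0.126), np.float64(-0.076), 0.047), (np.float64(0.005), np.float64(-0.07), 0.051)]
tin_c_mid [(np.float64(-0.001), np.float64(0.069), 0.053)]
tin_d_mid [(np.float64(-0.002), np.float64(0.135), 0.052)]
tall_tin_mid [(np.float64(-0.0), np.float64(-0.007), 0.07)]
tin_a_mid [(np.float64(-0.116), np.float64(-0.173), 0.048)]
tin_b_mid [(np.float64(0.125), np.float64(-0.077), 0.045), (np.float64(0.002), np.float64(-0.076), 0.055)]
tin_c_mid [(np.float64(0.0), np.float64(0.067), 0.056), (np.float64(0.0), np.float64(-0.005), 0.072)]
tin_d_mid [(np.float64(-0.001), np.float64(0.135), 0.052)]
tall_tin_mid [(np.float64(-0.001), np.float64(-0.005), 0.069)]
```

View pics/c3.png

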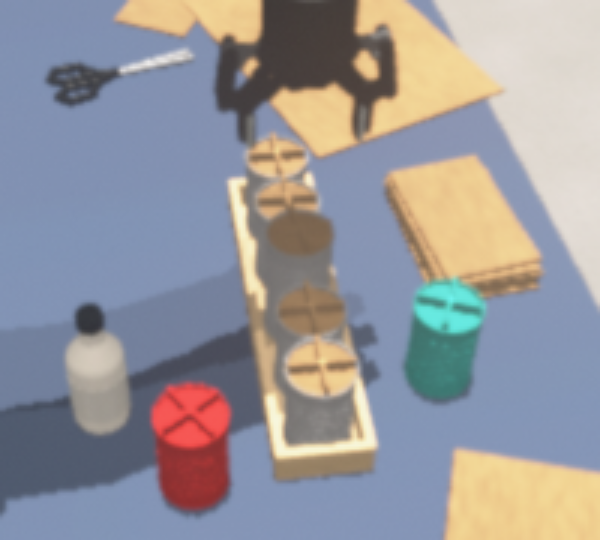

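All five tins stand upright in the tray with the tall one in the middle (crop 300,235), and every position is within tolerance. The gripper is clear.

```bash
python3 -c "from workcell import bot; print(bot.job_done())"
```

```text
the job is handed in; nothing more can be done
None
```

The job is handed in at about 17.5 s: the tall tin stands on the tray floor in the middle, with two short tins on either side; my last camera check put all five within tolerance, but no verdict came back.

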